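# Tip the clip tray out over the rim of the rinse tub

## Task

Empty the three clips from the blue hand tray into the steel rinse tub: hook the tray's turned-down front lip over the tub's rim while the tray is still about level, then, keeping the lip at the rim, swing the handle end up and over until all the clips have slid out into the tub. Then set the empty tray down upright on the worktop beside the tub and let go. Do not shove or knock over the pigment pot, the brown bottle or the film can.

Things in the scene. Friction and masses are not known exactly. Their poses are not given: they have to be found in the camera images.
- tray: Loose blue hand tray, no front wall, 0.13 to 0.21 kg. Origin: mid-pan at standing level; x to the open front, z up. Pan x -55 to 55 mm, 122 mm wide; floor z 10 to 13, side and rear walls to z 36 (sides end at x 49). Stands on two runners (x -55 to 20, y about +-45, z 0 to 10). A lip (x 53 to 57) turns down under the whole front edge to z 3. Handle behind.
- tray_lip (a point): Inner corner of the hook: where the back face of the turned-down lip meets the underside of the tray floor, mid-width (tray x 53, y 0, z 10 mm). Axes as the tray's.
- tray_handle (a point): Grip point mid-handle (tray x -86, y 0, z 30 mm). The wooden handle is an upright fin 10 mm thick (along tray y), x -111 to -55, z 14 to 46 mm, so it can be pinched across its thickness with the gripper leaning forward or back. Axes as the tray's.
- tub: Open steel rinse tub, fixed, 220 mm (its x) by 180 mm (its y). Origin: centre of underside; z up. Walls 2.5 mm, inner floor z 8. Rim rolled inward to a 10 mm round bead, centre line at z 85, x +-105, y +-85 mm; top z 90. Its -y side faces the tray's front within 0.7 rad. The tray's lip fits inside the bead, floor resting on it, and the tray can turn to vertical about it.
- bulldog_0: Black spring clip, 32 x 51 x 16 mm, 22 g, lying loose in the tray. Origin: centre of its underside.
- bulldog_1: Grey metal spring clip, 32 x 51 x 16 mm, 22 g, lying loose in the tray. Origin: centre of its underside.
- black_clip: Narrow black peg clip, 12 x 55 x 14 mm, 12 g, lying loose in the tray. Origin: centre of its underside. The clips start sliding forward when the tray is tipped forward by some 0.6 to 0.9 rad.
- pigment_tub: Bystander: screw-top pigment pot with black lid, 56 mm wide, 52 mm tall. Origin: centre of its underside.
- amber_0: Bystander: brown bottle with black cap, 40 mm wide, 88 mm tall. Origin: centre of its underside.
- film_can_1: Bystander: black film can with grey lid, 35 mm wide, 51 mm tall. Origin: centre of its underside.
Mind the look-alikes: they are no part of the job. Leave any yellow look-alike of the bulldog_0 alone.

How it is judged:
On the way, in this order (a step that is already met when the one before it is completed fails the run):
1. the tray, tilted less than 0.6 rad, rests on the tub's rim with its lip hooked inside it (z of tray_lip in the frame of tub between 0.065 and 0.105 m and ((y of tray_lip in the frame of tub between -0.086 and -0.055 m and x of tray_lip in the frame of tub between -0.11 and 0.11 m) or (y of tray_lip in the frame of tub between 0.055 and 0.086 m and x of tray_lip in the frame of tub between -0.11 and 0.11 m) or (x of tray_lip in the frame of tub between -0.106 and -0.075 m and y of tray_lip in the frame of tub between -0.09 and 0.09 m) or (x of tray_lip in the frame of tub between 0.075 and 0.106 m and y of tray_lip in the frame of tub between -0.09 and 0.09 m)) and contact force between tray and tub above 0.3 N and angle between tray's own z axis and vertical below 0.6 rad), for 0.1 s.
2. all three clips are in the tub while the tray is tipped more than 0.7 rad with its lip still at the rim (z of tray_lip in the frame of tub between 0.065 and 0.105 m and ((y of tray_lip in the frame of tub between -0.086 and -0.055 m and x of tray_lip in the frame of tub between -0.11 and 0.11 m) or (y of tray_lip in the frame of tub between 0.055 and 0.086 m and x of tray_lip in the frame of tub between -0.11 and 0.11 m) or (x of tray_lip in the frame of tub between -0.106 and -0.075 m and y of tray_lip in the frame of tub between -0.09 and 0.09 m) or (x of tray_lip in the frame of tub between 0.075 and 0.106 m and y of tray_lip in the frame of tub between -0.09 and 0.09 m)) and angle between tray's own z axis and vertical above 0.7 rad and x of bulldog_0 in the frame of tub between -0.11 and 0.11 m and y of bulldog_0 in the frame of tub between -0.09 and 0.09 m and z of bulldog_0 in the frame of tub between -0.005 and 0.075 m and x of bulldog_1 in the frame of tub between -0.11 and 0.11 m and y of bulldog_1 in the frame of tub between -0.09 and 0.09 m and z of bulldog_1 in the frame of tub between -0.005 and 0.075 m and x of black_clip in the frame of tub between -0.11 and 0.11 m and y of black_clip in the frame of tub between -0.09 and 0.09 m and z of black_clip in the frame of tub between -0.005 and 0.075 m), for 0.1 s.
At the end, for the whole second after the job is handed in: All three clips lie at rest inside the tub (within its walls, below its rim), and the tray stands released and at rest on the worktop, upright to within 0.1 rad with its runners on the surface (8 mm) (x of bulldog_0 in the frame of tub between -0.11 and 0.11 m and y of bulldog_0 in the frame of tub between -0.09 and 0.09 m and z of bulldog_0 in the frame of tub between -0.005 and 0.075 m and x of bulldog_1 in the frame of tub between -0.11 and 0.11 m and y of bulldog_1 in the frame of tub between -0.09 and 0.09 m and z of bulldog_1 in the frame of tub between -0.005 and 0.075 m and x of black_clip in the frame of tub between -0.11 and 0.11 m and y of black_clip in the frame of tub between -0.09 and 0.09 m and z of black_clip in the frame of tub between -0.005 and 0.075 m and linear speed of each of bulldog_0, bulldog_1, black_clip, tray below 0.03 m/s and angle between tray's own z axis and vertical below 0.1 rad and height (world z) of tray between -0.006 and 0.008 m); the robot touches nothing.
It fails at once if a bystander is shoved by more than 30 mm or tipped (distance of any of pigment_tub, amber_0, film_can_1 from where it was at the start of the episode above 0.03 m or angle between any of pigment_tub, amber_0, film_can_1's own z axis and vertical above 0.5 rad).
It also fails if it takes over 51 s, if anything falls off the work surface, if the arm or the gripper's body presses on something with over 40 N, if the wrist force passes 120 N, or if a joint passes its speed limit or range.

## Robot

A 6-joint arm with a two-finger parallel gripper is mounted at the origin on the work surface; the furniture and walls round the work are solid. World frame = base frame: x ahead of the robot, y to its left, z up, the work surface at z = 0. Lengths are in m, angles in rad, forces in N, time in s.
With the tool pointing down it reaches from about 0.275 to 0.875 m from the base axis. Payload 12.5 kg.
Tool frame: the origin (TCP) lies on the centre line of the jaws, within the pads' length; the fingertips stand r.finger_overhang ahead of it and the grasp point (between the pads) lies 3 mm ahead of it (r.finger_overhang is the distance from the TCP to the fingertips, in m); z points along the fingers, y is the line along which they close (so a half turn about z gives the same grasp; the last joint's range is limited). The gripper opens to 85 mm and grips with 20 to 120 N. Pads are 22 mm wide; open, the fingers measure 114 mm over their backs; the gripper's body (76 mm by 85 mm) begins 54 mm behind the grasp point. The pads swing forward as they close: fully open they stand 13 mm farther back than shut.
Start: joints at [-1.194, 0.351, 1.652, -0, 1.139, -0.085], TCP at [0.245, -0.492, 0.226] pointing down, gripper open.
Joint ranges: [-2.75, 2.75], [-0.79, 2.1], [0.01, 2.65], [-1.57, 4.71], [0.07, 3.14], [-2.87, 2.87]. Speed limits (rad/s): [2.22, 2.22, 2.79, 3.14, 3.14, 3.14].

## Interface

Orientations are given as a unit quaternion [x, y, z, w].
In Python, from cell import r, optics gives the robot as it stands. The module is installed in compiled form; this text tells all that it offers. Calls block until the motion is done:
- r.move_to(position, orientation): joint-space move of the TCP to a pose.
- r.move_linear(position, rot=None, vel=0.15): straight line of the TCP; rot=None keeps the orientation; vel is the mean speed in m/s.
- r.set_joints(angles): joint-space move.
- r.set_gripper(opening, squeeze=None): opening from 0.0 (shut) to 1.0 (fully open); squeeze is the grip in N (None keeps the last); returns when the fingers have stopped.
- r.sleep(seconds).
- r.inverse_kinematics(position, orientation): joint angles nearest the present ones, or None.
- optics.get_image(name): name is "scene" or "top" or "wrist"; returns a dict with "pixels" (400x640x3 uint8, red, green, blue), "depth" (400x640 float32, m along the optical axis (not along the pixel's ray), 0 where there is no reading), "fx", "fy", "cx", "cy" (pixels), "camera_from_world" (4x4, takes a point from world to camera coordinates); the wrist camera has in their place "mount" (4x4, takes a point from camera to tool coordinates, whose origin is the TCP and whose axes are the flange's). Camera axes: x right, y down, z forward; pixel columns grow to the right and rows downward; lengths in m; the calibration is good to about 2 mm. The wrist camera is an equidistant fisheye: a pixel r from the principal point sees the ray r / f radians off the axis. A picture is of the moment at which its call begins: read the wrist's pose just before it.
A pose or a line that the arm cannot do raises r.PlanningError and nothing moves.
- r.hand_in(): hands the job in; it is judged then, once.
Readings, each from a call of its own:
- r.current_t(): time.
- r.current_q(): joint angles.
- r.current_qvel(): joint speeds.
- r.current_effort(): joint torques, N m.
- r.current_tool_pos(): TCP position.
- r.current_ee_rot(): TCP orientation.
- r.current_contact_force(): force on the tool from outside, world axes, zero at the start.
- r.current_torque(): the same for the moment, N m.
- r.current_opening(): opening from 0.0 (shut) to 1.0 (fully open).
- r.current_finger_force(): force on a finger pad.
Only numpy, scipy, OpenCV 4.12 (cv2) and the standard library are available. Lean on these libraries where they do the work, as an engineer would, in place of code of your own. Each camera call takes 0.05 s, during which the arm holds its last target. There are 200 camera calls.

## Working session

There is one attempt and no reset: what is moved stays moved. The work goes in short steps, each a Python script; the robot and the scene stay as the last script left them, time stands still between calls to the robot, and variables do not carry over. Pictures are saved under pics/ and viewed, at most 10 in all, crops included, and the job is handed in when it is done.

```bash
mkdir -p pics
cat > h.py <<'E'
import numpy as np, cv2
from scipy.spatial.transform import Rotation as R
from cell import r, optics
def grab(n):
    d=optics.get_image(n); np.savez(f'{n}.npz',**d); return d
def save(d,f): cv2.imwrite('pics/'+f,cv2.cvtColor(d['pixels'],cv2.COLOR_RGB2BGR))
def cloud(d):
    v,u=np.mgrid[:400,:640]; z=d['depth']
    P=np.stack([(u-d['cx'])/d['fx']*z,(v-d['cy'])/d['fy']*z,z],-1)
    T=np.linalg.inv(d['camera_from_world']); return P@T[:3,:3].T+T[:3,3]
E
python3 - <<'E'
from h import *
for n in('scene','top'):
    d=grab(n);save(d,n+'0.png');print(n,np.linalg.inv(d['camera_from_world']).round(3)[:3],(d['depth']>0).mean())
print(r.current_t(),r.finger_overhang,r.current_ee_rot())
E
```

```text
scene [[ 0.496 -0.37   0.786 -0.131]
 [-0.869 -0.215  0.446 -0.576]
 [ 0.004 -0.904 -0.428  0.44 ]] 0.99583984375
top [[ 0.024 -0.989  0.146  0.454]
 [-1.    -0.022  0.011 -0.217]
 [-0.008 -0.146 -0.989  0.921]] 0.996125
0.1 0.022 [ 9.73456537e-01  2.28871317e-01 -8.60477159e-05 -5.32049063e-04]
```

View pics/scene0.png

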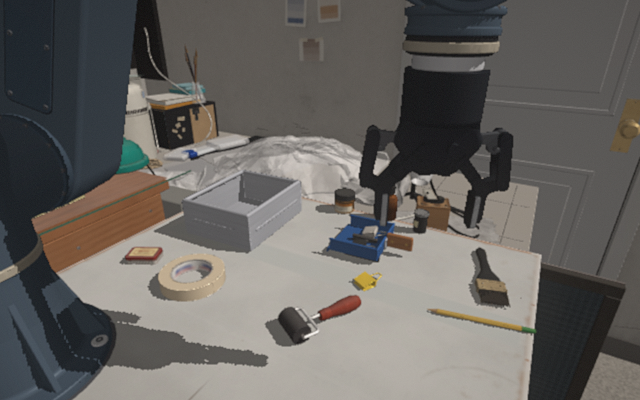

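View pics/top0.png

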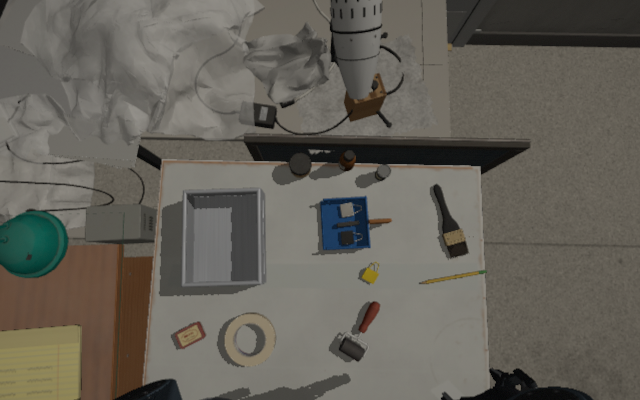

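The scene view shows the blue tray at (360,237), its handle at (400,242) and the grey tub at (243,208). In the top view the tray is at (345,223) with the handle pointing right (-y) at (380,221). The tub is at (224,237). The pot is at (300,165), the bottle at (347,160) and the can at (382,172), all along the far edge. The yellow clip at (370,272) is the look-alike.

```bash
cat > meas.py <<'E'
from h import *
def comp(m,seed=None):
    n,l,s,c=cv2.connectedComponentsWithStats(m.astype(np.uint8)); i=1+np.argmax(s[1:,4]); return l==i
def rect(P):
    (c,s,a)=cv2.minAreaRect(np.float32(P[:,:2]*1000)); return np.round(c,1),np.round(s,1),round(a,1)
for n in('top','scene'):
    d=dict(np.load(n+'.npz')); W=cloud(d); hsv=cv2.cvtColor(d['pixels'],cv2.COLOR_RGB2HSV); H,S,V=cv2.split(hsv)
    z=W[...,2]; table=(abs(z)<.02)&(W[...,0]>.2)&(W[...,0]<.6)&(S<40); print(n,'table',np.median(z[table]))
    b=comp((H>100)&(H<125)&(S>130)&(z<.1)&(z>-.02)&(W[...,1]<-.05)&(W[...,0]>.2)); P=W[b]; print('tray',b.sum(),'z',np.percentile(P[:,2],[2,50,90,99]).round(4)); 
    Q=P[P[:,2]>.028]; print(' walls',len(Q),rect(Q)); print(' all',rect(P))
    hd=(H<18)&(S>90)&(W[...,0]>.35)&(W[...,0]<.6)&(W[...,1]<-.2)&(W[...,1]>-.45)&(z>.005)&(z<.08)
    hd=comp(hd); P=W[hd]; print('handle',hd.sum(),np.percentile(P[:,2],[2,50,98]).round(4),P.mean(0).round(4),rect(P))
    t=(z>.078)&(z<.1)&(W[...,0]>.2)&(W[...,0]<.65)&(W[...,1]>-.15)&(W[...,1]<.3)&(S<60); t=comp(t);P=W[t]; print('rim',t.sum(),'z',np.percentile(P[:,2],[50,90,98]).round(4),rect(P))
    # bystanders
    m=(z>.03)&(z<.12)&(W[...,0]>.5)&(W[...,0]<.68)&(W[...,1]<.03)&(W[...,1]>-.42)
    nn,l,s,c=cv2.connectedComponentsWithStats(m.astype(np.uint8))
    for i in range(1,nn):
        if s[i,4]>60: P=W[l==i]; print(' by',c[i].round(),s[i,4],P.min(0).round(3),P.max(0).round(3))
E
python3 meas.py
```

```text
top table -0.00018139625936519632
tray 1695 z [0.0092 0.0128 0.0363 0.04  ]
 walls 213 (array([ 542.9, -294.2]), array([121.6, 103.5]), 4.2)
 all (array([ 542.4, -290.6]), array([121.7, 110.7]), 4.4)
handle 93 [0.0201 0.0441 0.0479] [ 0.5485 -0.3731  0.0421] (array([ 549.3, -374.5]), array([ 8.4, 52.9]), 4.6)
rim 1537 z [0.0884 0.0907 0.092 ] (array([501.9,  -7.8]), array([220. , 180.4]), 3.1)
 by [300. 169.] 181 [ 0.657 -0.207  0.03 ] [ 0.68  -0.153  0.055]
 by [383. 172.] 139 [ 0.655 -0.398  0.03 ] [ 0.68  -0.367  0.053]
 by [249. 204.] 610 [ 0.501 -0.099  0.03 ] [0.617 0.03  0.095]
 by [364. 213.] 317 [ 0.5   -0.401  0.031] [ 0.611 -0.238  0.048]
scene table -0.0010245504744217926
tray 368 z [0.0101 0.0124 0.0372 0.0381]
 walls 100 (array([ 491.2, -318.2]), array([ 51.3, 107.6]), 35.9)
 all (array([ 538.8, -295.2]), array([117.1, 111.7]), 2.2)
handle 324 [0.0186 0.0334 0.0449] [ 0.5454 -0.3787  0.0331] (array([ 555.8, -363.8]), array([75. , 39.1]), 56.2)
rim 1199 z [0.0855 0.0884 0.0891] (array([500.3,  -8.1]), array([222.5, 183.1]), 3.0)
 by [281. 192.] 1150 [ 0.5  -0.1   0.03] [0.617 0.03  0.089]
 by [343. 197.] 195 [ 0.654 -0.208  0.03 ] [ 0.68  -0.155  0.052]
 by [420. 216.] 165 [ 0.651 -0.402  0.03 ] [ 0.68  -0.367  0.05 ]
 by [364. 219.] 93 [ 0.594 -0.309  0.03 ] [ 0.606 -0.239  0.038]
 by [395. 237.] 302 [ 0.501 -0.404  0.03 ] [ 0.608 -0.327  0.046]
```

```bash
cat >> h.py <<'E'
TRAY=np.array([.5425,-.2916,0.]); PSI=np.radians(94.45)       # tray as found
TUB=np.array([.5015,-.0080,0.]); TPSI=np.radians(93.05)        # tub y heading
TR=R.from_euler('z',TPSI-np.pi/2)
BEAD=TUB+TR.apply([0,-.085,.085])
SG=1;A=.7
def tool(o,psi,th,a=None,sg=None,local=(-.086,0,.030),back=0.):
    """TCP pose for tray origin o, heading psi, forward tilt th"""
    a=A if a is None else a; sg=SG if sg is None else sg
    Rt=R.from_euler('z',psi)*R.from_euler('y',th)
    z=np.array([np.sin(a),0,-np.cos(a)]); y=np.array([0,sg,0.])
    M=Rt*R.from_matrix(np.stack([np.cross(y,z),y,z],1))
    return o+Rt.apply(local)-M.apply([0,0,.003+back]), M.as_quat()
def hooked(th,gx=.0015,gz=0.,dz=0.,off=np.zeros(3)):
    """tray origin with the hook corner gx inside / gz above the bead"""
    Rt=R.from_euler('z',TPSI)*R.from_euler('y',th)
    return BEAD+off+[0,0,dz]-Rt.apply([.053-.005-gx,0,.010-.005-gz])
E
python3 - <<'E'
from h import *
for sg in(1,-1):
  for a in(.5,.7,.9):
    L=[('pre',tool(TRAY,PSI,0,a,sg,back=.1)),('grasp',tool(TRAY,PSI,0,a,sg)),('lift',tool(TRAY+[0,0,.14],PSI,0,a,sg))]+[('h%.1f'%t,tool(hooked(t),TPSI,t,a,sg)) for t in(0,.4,.8,1.2,1.4,1.55)]
    print(sg,a)
    for n,(p,q) in L:
        k=r.inverse_kinematics(p,q); print('  ',n,p.round(3),None if k is None else np.round(k,2))
E
```

```text
1 0.5
   pre [ 0.553 -0.427  0.12 ] [-0.84  0.94  0.98  0.3   1.63  2.18]
   grasp [ 0.549 -0.379  0.033] [-0.8   0.97  1.15  0.32  1.43  2.15]
   lift [ 0.549 -0.379  0.173] [-0.8   0.81  1.09  0.31  1.63  2.22]
   h0.0 [ 0.513 -0.227  0.113] [-0.67  0.66  1.54  0.38  1.3   2.24]
   h0.4 [ 0.512 -0.205  0.163] [-0.51  0.45  1.68  0.1   1.07  2.53]
   h0.8 [ 0.51  -0.166  0.2  ] None
   h1.2 [ 0.507 -0.116  0.22 ] [ 0.02  0.35  1.84 -0.81  1.09 -2.72]
   h1.4 [ 0.506 -0.088  0.222] [ 0.15  0.42  1.85 -0.98  1.22 -2.51]
   h1.6 [ 0.505 -0.068  0.219] [ 0.24  0.49  1.85 -1.07  1.34 -2.38]
1 0.7
   pre [ 0.554 -0.443  0.109] [-0.88  1.09  0.79  0.39  1.85  2.18]
   grasp [ 0.549 -0.379  0.032] [-0.84  1.07  1.02  0.41  1.63  2.13]
   lift [ 0.549 -0.379  0.172] [-0.84  0.91  0.98  0.42  1.81  2.21]
   h0.0 [ 0.513 -0.227  0.112] [-0.73  0.75  1.47  0.48  1.47  2.18]
   h0.4 [ 0.512 -0.206  0.162] [-0.58  0.51  1.61  0.26  1.21  2.39]
   h0.8 [ 0.51  -0.167  0.2  ] [-0.36  0.34  1.74 -0.11  1.03  2.79]
   h1.2 [ 0.507 -0.116  0.22 ] None
   h1.4 [ 0.506 -0.089  0.222] [ 0.08  0.35  1.84 
[... 1832 characters left out ...]
45]
   h1.6 [ 0.505 -0.068  0.22 ] [ 0.17  0.41  1.84 -0.92  1.22  0.61]
-1 0.9
   pre [ 0.555 -0.458  0.094] [-0.92  1.26  0.56  0.51  2.08 -0.92]
   grasp [ 0.549 -0.38   0.032] [-0.86  1.18  0.88  0.5   1.84 -1.  ]
   lift [ 0.549 -0.38   0.172] [-0.86  1.01  0.88  0.53  1.99 -0.91]
   h0.0 [ 0.513 -0.228  0.112] [-0.77  0.84  1.4   0.57  1.64 -1.  ]
   h0.4 [ 0.512 -0.206  0.162] [-0.65  0.58  1.55  0.38  1.37 -0.85]
   h0.8 [ 0.51  -0.167  0.2  ] [-0.45  0.37  1.69  0.1   1.13 -0.55]
   h1.2 [ 0.507 -0.117  0.22 ] [-0.17  0.29  1.79 -0.34  1.03 -0.05]
   h1.4 [ 0.506 -0.089  0.222] [-0.01  0.31  1.82 -0.58  1.06  0.23]
   h1.6 [ 0.505 -0.069  0.22 ] [ 0.1   0.35  1.83 -0.73  1.13  0.42]
```

```bash
sed -i 's/^SG=1/SG=-1/' h.py
python3 - <<'E'
from h import *
r.set_gripper(.6,80)
r.move_to(*tool(TRAY,PSI,0,back=.1))
p,q=tool(TRAY,PSI,0); r.move_linear(p,q,vel=.1)
print('pre-close F',r.current_contact_force().round(2) if hasattr(r.current_contact_force(),'round') else r.current_contact_force())
r.set_gripper(0,80); print('open',r.current_opening(),r.current_finger_force(),r.current_contact_force())
p,q=tool(TRAY+[0,0,.06],PSI,0); r.move_linear(p,q,vel=.1)
print(r.current_contact_force(),r.current_t(),r.current_opening())
d=grab('scene'); cv2.imwrite('pics/s1.png',cv2.resize(d['pixels'][120:300,220:480,::-1],None,fx=3,fy=3)); grab('top')
E
sed -e 's/W\[...,0\]>.2)); P=/W[...,0]>.2)\&(W[...,1]>-.4)); P=/' -e 's/z<.1)&(z>-.02)/z<.13)\&(z>-.02)/' -e 's/P\[:,2\]>.028/P[:,2]>.088/' meas.py > meas2.py; python3 meas2.py | grep -E 'top|scene|tray|walls|all'
```

```text
pre-close F [-0.16  0.2   0.37]
open 0.09033955736216956 78.4207820892334 [-0.47271396 -1.49935254  2.70683619]
[-0.84886032  0.39795486 -2.28987939] 4.1583 0.08689539794965052
top table 0.00021203023360327755
tray 1937 z [0.0676 0.0711 0.0945 0.0983]
 walls 234 (array([ 542.1, -293.9]), array([121.5, 102.3]), 4.3)
 all (array([ 541.7, -289.9]), array([121.2, 110.2]), 4.6)
scene table -0.001045510986611986
tray 180 z [0.0686 0.07   0.0709 0.0962]
 walls 5 (array([ 480.4, -281.3]), array([ 2.3, 10.8]), 3.2)
 all (array([ 538.2, -260. ]), array([122.6,  39.4]), 6.8)
```

View pics/s1.png

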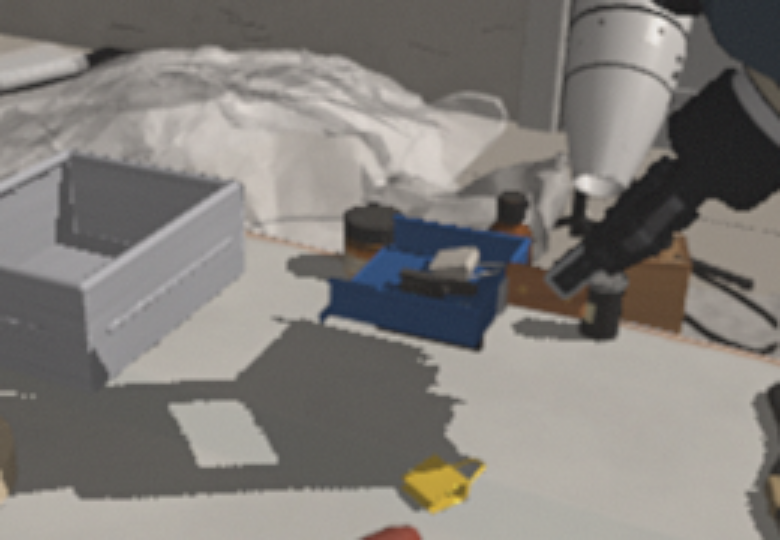

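Held and level: the tray (crop around (430,280)) is up about 59 mm, with 1–2 mm of sag. Next, the hook.

Run:
```python
from h import *
p,q=tool(TRAY+[0,0,.125],PSI,0); r.move_linear(p,q,vel=.15)
G=.004
p,q=tool(hooked(0,gx=G,dz=.035),TPSI,0); r.move_linear(p,q,vel=.15)
p,q=tool(hooked(0,gx=G,dz=.014),TPSI,0); r.move_linear(p,q,vel=.1)
r.sleep(.2); f0=np.mean([np.array(r.current_contact_force()) for _ in range(1)],0); print(f0)
dz=.014
while dz>-.006:
    dz-=.0015; p,q=tool(hooked(0,gx=G,dz=dz),TPSI,0); r.move_linear(p,q,vel=.03)
    f=np.array(r.current_contact_force())-f0; print(round(dz,4),f.round(2))
    if f[2]>2: break
print(r.current_t()); grab('top'); d=grab('scene'); cv2.imwrite('pics/s2.png',cv2.resize(d['pixels'][140:280,180:420,::-1],None,fx=3.3,fy=3.3))
d=dict(np.load('top.npz')); W=cloud(d); H,S,V=cv2.split(cv2.cvtColor(d['pixels'],cv2.COLOR_RGB2HSV))
b=(H>100)&(H<125)&(S>130)&(W[...,2]<.16)&(W[...,2]>.05)&(W[...,1]>-.3)&(W[...,1]<0)&(W[...,0]>.3); L=TR.inv().apply(W[b]-TUB)
m=abs(L[:,0])<.04; print('front edge y',np.percentile(L[m,1],[98,99.5]),'x',np.percentile(L[:,0],[1,99]),'floor z front/back',[np.median(L[m&(L[:,1]>lo)&(L[:,1]<hi),2]).round(4) for lo,hi in((-.1,-.075),(-.15,-.12))])
```

```text
[-0.5799267  -0.17374107 -1.80078974]
0.0125 [ 0.75  1.11 -0.53]
0.011 [ 1.2   1.21 -0.52]
0.0095 [ 0.59 -0.09 -0.01]
0.008 [ 0.78  0.82 -0.3 ]
0.0065 [ 0.04 -0.04 -0.92]
0.005 [ 1.1   0.09 -0.58]
0.0035 [ 0.39 -0.23 -0.02]
0.002 [ 0.07 -0.45  0.08]
0.0005 [ 1.21 -0.32  0.46]
-0.001 [ 0.35 -0.75  2.51]
9.1083
front edge y [-0.07262752 -0.0721676 ] x [-0.05972613  0.0595373 ] floor z front/back [np.float64(0.0925), np.float64(0.0924)]
```

View pics/s2.png

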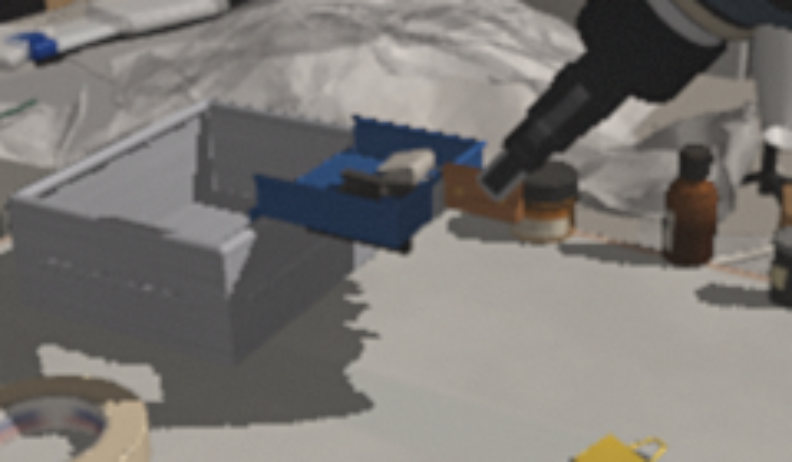

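The lip is over the -y rim, seen at crop (255,200). The corner measures y=-76 mm in the tub frame and the tray is level with 2.5 N of contact. Now the swing.

Run:
```python
from h import *
p,q=tool(hooked(0,gx=.004,dz=-.002),TPSI,0); r.move_linear(p,q,vel=.03); r.sleep(.3); f0=r.current_contact_force(); print(f0)
for th in np.arange(.1,1.46,.1):
    s=min(1,th/.6); p,q=tool(hooked(th,gx=.004-.002*s,gz=.0005*s,dz=-.002*(1-s)),TPSI,th); r.move_linear(p,q,vel=.07)
    print(round(th,2),np.round(r.current_contact_force(),1))
r.sleep(.4); print(r.current_t())
d=grab('top'); save(d,'t3.png'); d=grab('scene'); save(d,'s3.png'); cv2.imwrite('pics/b3.png',np.hstack([cv2.resize(dict(np.load(n+'.npz'))['pixels'][a:b,c:e,::-1],(400,400)) for n,a,b,c,e in(('top',150,310,150,310),('scene',120,280,150,310))]))
```

```text
[ 0.00601737 -1.87178157  2.28355488]
0.1 [ 0.1 -0.2  0.2]
0.2 [-0.1 -0.5  0.8]
0.3 [0.7 0.4 0.1]
0.4 [ 1.2 -0.6 -1.1]
0.5 [ 0.3  1.2 -1.1]
0.6 [ 0.4 -0.3 -0.3]
0.7 [-1.1 -0.2 -1.4]
0.8 [-0.   0.5 -1.1]
0.9 [ 0.1 -0.5 -1.9]
1.0 [ 0.7  0.4 -1.8]
1.1 [-0.5 -0.7 -1.1]
1.2 [-0.6  0.5 -1.1]
1.3 [ 0.2 -0.1 -1.6]
1.4 [ 0.2 -1.2 -1.1]
14.9917
```

View pics/b3.png

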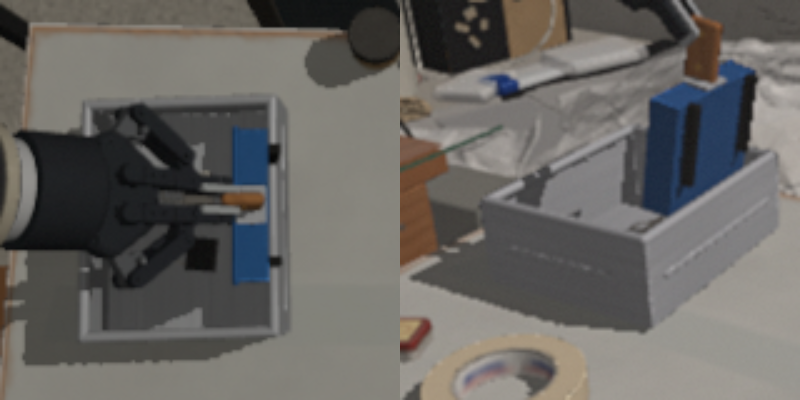

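The tray stands about vertical at the rim: crop left (250,200), right (695,140). The black bulldog is at (200,255) and a grey patch at (180,318) is probably the other one. The peg clip is hidden under the gripper, so I'll check with the wrist camera.

Run:
```python
from h import *
for th in(1.47,1.54):
    p,q=tool(hooked(th,gx=.002,gz=.0005),TPSI,th); r.move_linear(p,q,vel=.07)
r.sleep(.5); print(r.current_contact_force(),r.current_t()); d=grab('wrist'); save(d,'w4.png')
```

```text
[ 0.54895562  0.35244209 -0.9706769 ] 16.1583
```

View pics/w4.png

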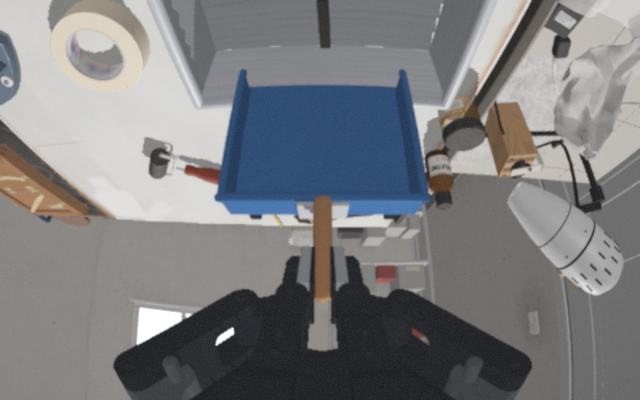

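The wrist view shows the tray empty, (320,140), with the peg clip in the tub at (323,20). Now I'll swing back, unhook and set the tray down.

```bash
python3 - <<'E'
from h import *
for th in(1.4,1.2,1.0,.8,.6,.4,.2,0):
    p,q=tool(hooked(th,gx=.003,gz=.001),TPSI,th); r.move_linear(p,q,vel=.1)
p,q=tool(hooked(0,gx=.004,dz=.035),TPSI,0); r.move_linear(p,q,vel=.1)
for z in(.125,.012): p,q=tool(TRAY+[0,0,z],PSI,0); r.move_linear(p,q,vel=.15)
r.sleep(.2); f0=np.array(r.current_contact_force())
z=.012
while z>-.003:
    z-=.0015; p,q=tool(TRAY+[0,0,z],PSI,0); r.move_linear(p,q,vel=.03); f=np.array(r.current_contact_force())-f0; print(round(z,4),f.round(1))
    if f[2]>2.5: break
r.set_gripper(.5); r.sleep(.2)
p,q=tool(TRAY+[0,0,max(z,0)],PSI,0,back=.12); r.move_linear(p,q,vel=.12)
r.move_linear(p+[0,0,.08]); r.sleep(.3); print(r.current_t(),r.current_contact_force())
d=grab('top'); save(d,'t5.png'); grab('scene')
E
python3 meas.py | grep -E 'top|scene|tray|walls|all|by'
```

```text
0.0105 [ 1.  -0.5 -0.4]
0.009 [-0.1 -0.6 -0.6]
0.0075 [ 0.2 -1.1  0.4]
0.006 [ 0.7 -0.6  0.3]
0.0045 [ 1.1 -0.4  0.4]
0.003 [ 0.7 -1.2 -0.1]
0.0015 [1.4 0.1 0.4]
0.0 [ 1.6 -1.   2.5]
-0.0015 [-0.2 -2.2  9.9]
27.3417 [ 0.48562452 -0.17778688  0.51211085]
top table 3.315447588525533e-05
tray 2192 z [0.0094 0.0127 0.019  0.0395]
 walls 181 (array([ 542.3, -295.5]), array([121. , 101.6]), 4.6)
 all (array([ 542. , -290.7]), array([121. , 111.3]), 4.6)
 by [300. 169.] 179 [ 0.657 -0.207  0.036] [ 0.68  -0.156  0.055]
 by [383. 172.] 136 [ 0.654 -0.398  0.032] [ 0.68  -0.366  0.054]
 by [249. 204.] 618 [ 0.501 -0.099  0.03 ] [0.616 0.03  0.093]
 by [364. 213.] 312 [ 0.5   -0.4    0.031] [ 0.609 -0.238  0.049]
scene table -0.0010265098013561569
tray 569 z [0.01   0.0117 0.0127 0.0368]
 walls 8 (array([ 484.3, -299.3]), array([ 5.6, 71.8]), 7.1)
 all (array([ 539.7, -282.3]), array([122. ,  87.4]), 9.2)
 by [281. 192.] 1137 [ 0.5  -0.1   0.03] [0.616 0.03  0.09 ]
 by [343. 197.] 192 [ 0.654 -0.208  0.03 ] [ 0.68  -0.155  0.051]
 by [420. 216.] 161 [ 0.652 -0.402  0.03 ] [ 0.679 -0.368  0.051]
 by [387. 232.] 425 [ 0.5   -0.403  0.03 ] [ 0.608 -0.24   0.046]
```

View pics/t5.png

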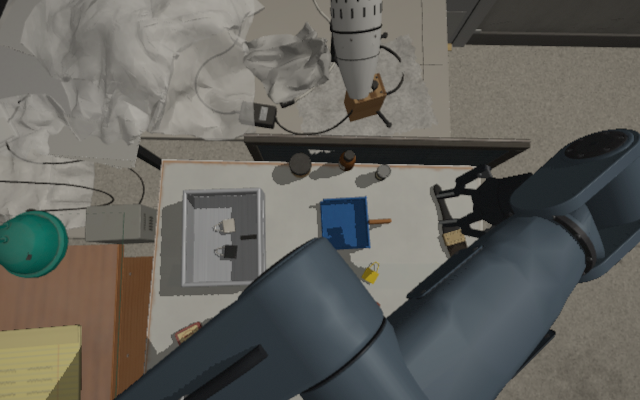

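All three clips are in the tub, at (228,226), (230,252) and (249,237). The tray stands empty and level at (345,223), the bystanders have not moved, and the gripper is clear.

```bash
python3 -c "
from h import *
print(r.current_tool_pos(),r.hand_in())"
```

```text
the job is handed in; nothing more can be done
[ 0.55527135 -0.45630204  0.2036969 ] None
```

The job is handed in: all three clips are in the tub, the empty tray stands upright on the worktop and is released, and the bystanders were not disturbed; the judge's verdict was not shown.

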